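Fill the free funnel jar with turned wooden pieces

TASK

Pick up the open-fronted wooden tote by its bridge handle and tip its five turned wooden pieces through the wide funnel of the free jar - not the jar that has the thick stick standing in it - so that all five drop right down into the jar. Then stand the empty tote upright on the table, clear of the two jars' wooden feet. Leave the stick and everything else on the table where they are.

Things in the scene. Friction and masses are not known exactly. Their poses are not given: they have to be found in the camera images.
- tote: Loose plywood tote (tray) 110 mm long (x), 84 mm wide (y), 0.18 to 0.35 kg. Origin: centre of its underside, z up. Floor 5 mm thick. Open towards its own +x (no wall, no lip); side walls 6 mm thick, 40 mm high; back wall 6 mm thick, 45 mm high. A bridge handle crosses it over the origin along y; the pieces pass under it, 55 mm clear.
- tote_grip (a point): Middle of the tote's bridge handle, 78 mm above the underside. The handle: a flat bar 14 mm thick (x), 72 mm long (y), from 60 to 96 mm above the underside, between two uprights 34 mm long (x), 6 mm thick, at y = 36 to 42 mm on each side, rising to 96 mm. Pinch the bar from above, fingers before and behind it. Axes as the tote's.
- tote_lip (a point): Middle of the tote's open front edge, on the floor's upper face: 55 mm along +x from the tote's origin, 5 mm above the underside. Axes as the tote's.
- station_a: One of two identical fixed funnel jars; either may hold the stick. Origin: centre of the underside. Plywood foot 100 mm square, 20 mm high; clear jar 66 mm outside, 60 mm inside diameter, inner floor at 24 mm, brim at 105 mm; metal funnel: spout 53 mm inside diameter at 92 to 110 mm, cone up to the mouth 134 mm inside, 140 mm outside diameter, at 170 mm height.
- station_b: The other funnel jar, same in every way as station_a.
- station_a_mouth (a point): Centre of station_a's funnel mouth, at rim height, 170 mm above the table.
- station_b_mouth (a point): Centre of station_b's funnel mouth, at rim height, 170 mm above the table.
- stick: Round dark stick 30 mm in diameter and 200 mm long, loose, standing upright inside one of the two jars and rising to 224 mm above the table; the jar it stands in is taken, the other is the free one. Origin: centre of its lower end; z along the stick.
- piece0: Turned wooden barrel-shaped piece, 22 mm in diameter and 22 mm long with bevelled ends (end faces 14 mm in diameter), 11 g, loose, one of five alike; starts standing on its end on the tote's floor. Origin: centre of one end face; z along its axis.
- piece1: Turned wooden barrel-shaped piece, 22 mm in diameter and 22 mm long with bevelled ends (end faces 14 mm in diameter), 11 g, loose, one of five alike; starts standing on its end on the tote's floor. Origin: centre of one end face; z along its axis.
- piece2: Turned wooden barrel-shaped piece, 22 mm in diameter and 22 mm long with bevelled ends (end faces 14 mm in diameter), 11 g, loose, one of five alike; starts standing on its end on the tote's floor. Origin: centre of one end face; z along its axis.
- piece3: Turned wooden barrel-shaped piece, 22 mm in diameter and 22 mm long with bevelled ends (end faces 14 mm in diameter), 11 g, loose, one of five alike; starts standing on its end on the tote's floor. Origin: centre of one end face; z along its axis.
- piece4: Turned wooden barrel-shaped piece, 22 mm in diameter and 22 mm long with bevelled ends (end faces 14 mm in diameter), 11 g, loose, one of five alike; starts standing on its end on the tote's floor. Origin: centre of one end face; z along its axis.
- tape: Tape dispenser, 70 mm long, 22 mm wide, 64 mm high, loose bystander. Origin on its underside.
- phone: Black phone lying flat, 150 by 72 mm, 10 mm thick, loose bystander on the robot's side of the table. Origin on its underside.
- glue: White glue bottle, 42 mm in diameter, 100 mm high, standing loose, bystander. Origin on its underside.
- gouge: Carving gouge lying flat, 190 mm long, loose bystander on the left. Origin on its underside.
- cup: Paper cup with a cardboard sleeve and lid, 86 mm in diameter, 114 mm high, loose bystander. Origin on its underside.
- carton: Drinks carton, 70 by 70 mm, 166 mm high, loose bystander. Origin on its underside.
- mallet: Carving hammer lying flat, 240 mm long, loose bystander at the far side. Origin on its underside.

How it is judged:
By the outcome, as a careful person would: the job done as asked, in the order asked, and still so for the second after the job is handed in, with the robot touching nothing.
It also fails if it takes over 59 s, if anything falls off the work surface, if the arm or the gripper's body presses on something with over 40 N, if the wrist force passes 120 N, or if a joint passes its speed limit or range.

ROBOT

A 6-joint arm with a two-finger parallel gripper is mounted at the origin on the work surface. World frame = base frame: x ahead of the robot, y to its left, z up, the work surface at z = 0. Lengths are in mm, angles in rad, forces in N, time in s.
With the tool pointing down it reaches from about 225 to 875 mm from the base axis. Payload 3.4 kg.
Tool frame: the origin (TCP) lies midway between the tips of the shut fingers; the grasp point (between the pads) lies 19 mm behind it; z points along the fingers, y is the line along which they close (so a half turn about z gives the same grasp; the last joint's range is limited). The gripper opens to 85 mm and grips with 20 to 120 N. Pads are 22 mm wide; open, the fingers measure 114 mm over their backs; the gripper's body (76 mm by 85 mm) begins 54 mm behind the grasp point. The pads swing forward as they close: fully open they stand 13 mm farther back than shut.
Start: joints at [-1.448, 0.276, 1.505, -0, 1.361, -0.121], TCP at [138.797, -558.031, 231.328] pointing down, gripper open.
Joint ranges: [-2.89, 2.89], [-0.75, 2.08], [0.22, 2.7], [-1.18, 4.32], [0.11, 2.71], [-2.7, 2.7]. Speed limits (rad/s): [2.57, 2.57, 3.14, 3.14, 3.14, 3.14].

INTERFACE

Orientations are given as a rotation vector (axis times angle).
In Python, from station import telemetry, viewer, env gives the robot as it stands.
- The arm moves only by the tool move_arm, never from a script. Its argument "targets" is text: rows parted by semicolons, each of 7 numbers parted by spaces: the shift along the tool's x, y, z each as a share of 50 cm, from -1 to 1, then the turn, a rotation vector about the tool's x, y, z each as a share of 180 degrees, from -1 to 1, then the finger opening in mm, from 0 to 85.4. In form: x y z ax ay az jaw; .... A call has 1 to 10 rows; each row is the pose to reach, as a shift and turn from the pose commanded when the call began, along the tool's axes at that moment, turning the shorter way round; what a row does not reach only later rows make up. A row lasts 1/10 s, in which the tool goes at most 50 mm and 8.59 degrees, less where a joint would pass 70% of its speed; a pose out of reach is approached as far as the arm can. A call with a number of a shift or a turn outside -1 to 1 is refused whole. A call with a gripper value outside its range is refused whole. The fingers move at their own pace and stop on an object; "squeeze" is the grip in N (left out, the last holds). Time passes only in rows, so rows that repeat a pose let the fingers close. It gives the time, the measured TCP pose, the force, the opening and the grip force at its end, in the units of the state.
- telemetry.read_state(): the state, without advancing time (a new reading comes with each control period).
- viewer.camera(name): name is "scene" or "top" or "wrist"; returns (picture, depth): 384x512x3 uint8, red, green, blue; 384x512 float32, mm along the optical axis (not along the pixel's ray), 0 where there is no reading.
- viewer.camera_params(name): a dict with "K" (3x3 intrinsics, pixels), "k1" (the pictures are not rectified: a ray, as slopes to the right and down, at radius r is drawn at 1 + k1 r^2 times it, then the intrinsics apply), "pose" (4x4, takes a point from camera to world coordinates); the wrist camera has in their place "mount" (4x4, takes a point from camera to tool coordinates, whose origin is the TCP and whose axes are the flange's). Camera axes: x right, y down, z forward; pixel columns grow to the right and rows downward; lengths in mm; the calibration is good to about 2 mm. A picture is of the moment at which its call begins: read the wrist's pose just before it. camera_params takes no time and is no camera call.
- env.finish_job(): hands the job in; it is judged then, once.
The state is a dict: "t": time; "q": joint angles; "qd": joint speeds; "joint_torque": joint torques, N m; "eef_pos": TCP position; "eef_rot": TCP orientation; "contact_force": force on the tool from outside, world axes, zero at the start; "torque": the same for the moment, N m; "opening": finger opening in mm; "gripper_force": force on a finger pad.
Only numpy, scipy, OpenCV 4.12 (cv2) and the standard library are available. Lean on these libraries where they do the work, as an engineer would, in place of code of your own. Each camera call takes 0.05 s, during which the arm holds its last target. There are 200 camera calls.

## Working session

There is one attempt and no reset: what is moved stays moved. The work goes in short steps, Python scripts to look and compute and a tool call to move; the robot and the scene stay as the last step left them, time stands still between calls to the robot, and variables do not carry over. Pictures are saved under pics/ and viewed, at most 10 in all, crops included, and the job is handed in when it is done.

Besides the shell and the picture viewer there is one more tool, called after "Emit:" as a command line: name --argument value ..., lists and objects as JSON in quotes. move_arm: Moves the arm, as the interface text tells. Shift numbers are shares of 50 cm and turn numbers shares of 180 degrees, none past 1 either way. Its arguments: {"type":"object","properties":{"targets":{"type":"string"},"squeeze":{"type":"number"}},"required":["targets"]}

```bash
mkdir -p pics; ls; cat > h.py <<'E'
import numpy as np, cv2
from station import telemetry, viewer, env
from scipy.spatial.transform import Rotation as R
def grab(n):
    s=telemetry.read_state(); im,d=viewer.camera(n); p=viewer.camera_params(n)
    if 'pose' in p: T=np.array(p['pose'])
    else:
        W=np.eye(4); W[:3,:3]=R.from_rotvec(s['eef_rot']).as_matrix(); W[:3,3]=s['eef_pos']; T=W@np.array(p['mount'])
    return im,d,np.array(p['K']),p['k1'],T
def slopes(px,K,k1):
    px=np.atleast_2d(np.asarray(px,float))
    return cv2.undistortPoints(px[:,None],K,np.array([k1,0,0,0,0.]))[:,0]
def cloud(im,d,K,k1,T):
    h,w=d.shape; v,u=np.mgrid[:h,:w]
    s=slopes(np.c_[u.ravel(),v.ravel()],K,k1)
    P=np.c_[s*d.ravel()[:,None],d.ravel()]
    return (P@T[:3,:3].T+T[:3,3]).reshape(h,w,3)
def plane(px,z,K,k1,T):
    s=slopes(px,K,k1); D=np.c_[s,np.ones(len(s))]@T[:3,:3].T
    return T[:3,3]+D*((z-T[2,3])/D[:,2])[:,None]
E
python3 - <<'E'
from h import *
for n in('top','scene'):
    im,d,K,k1,T=grab(n); cv2.imwrite(f'pics/{n}0.png',im[...,::-1]); np.savez(f'{n}0.npz',im=im,d=d,K=K,k1=k1,T=T)
    print(n,K.round(1).tolist(),k1,T.round(3).tolist())
print(telemetry.read_state())
E
```

```text
pics
top [[358.4, 0.0, 248.6], [0.0, 358.4, 191.9], [0.0, 0.0, 1.0]] 0.018594291136909954 [[0.001, -0.987, 0.162, 450.293], [-1.0, -0.003, -0.012, 48.86], [0.013, -0.162, -0.987, 1024.215], [0.0, 0.0, 0.0, 1.0]]
scene [[492.3, 0.0, 251.1], [0.0, 492.3, 187.2], [0.0, 0.0, 1.0]] 0.040852434093184564 [[0.753, 0.45, -0.48, 1183.09], [0.658, -0.501, 0.562, -657.566], [0.013, -0.74, -0.673, 934.197], [0.0, 0.0, 0.0, 1.0]]
{'t': 0.1, 'q': array([-1.44799571e+00,  2.76555544e-01,  1.50604736e+00, -2.28519420e-05,
        1.36067411e+00, -1.21012576e-01]), 'qd': array([ 0.0007774 , -0.0006835 , -0.00491226,  0.00028076, -0.00040331,
        0.00123362]), 'joint_torque': array([ 1.44688205e-03, -4.17701054e+01, -2.46404833e+01, -1.81507862e-04,
        5.73327328e-03, -2.06399292e-06]), 'eef_pos': array([ 138.72826557, -557.51883272,  230.49636333]), 'eef_rot': array([-3.11660485e+00, -3.81835615e-01,  3.74452121e-05]), 'contact_force': array([0.33885375, 0.72858002, 0.1464443 ]), 'torque': array([-0.01098163, -0.023519  , -0.02945995]), 'gripper_force': 0.0, 'opening': 85.47924803427232}
```

View pics/top0.png

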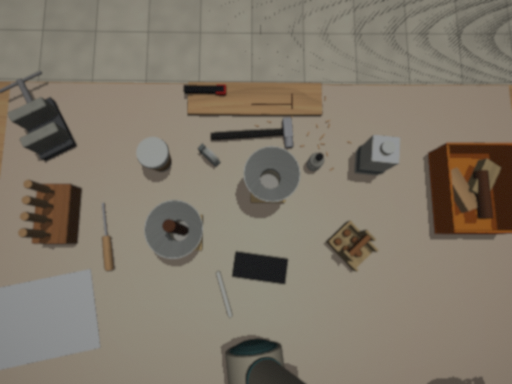

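View pics/scene0.png

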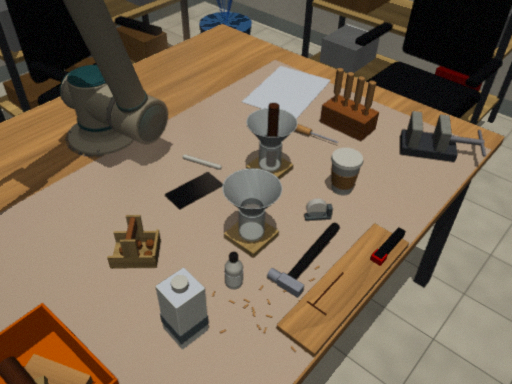

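The top view shows the stick's jar at pixel (175,230), the free jar at (272,175) and the tote near (351,246), turned about 45°. The arm is at the bottom. I'll measure these next.

```bash
python3 - <<'E'
from h import *
z=np.load('top0.npz'); im,d,K,k1,T=[z[k] for k in('im','d','K','k1','T')]; k1=float(k1)
C=cloud(im,d,K,k1,T)
np.save('C.npy',C)
# rims: points height 163..175 near each jar
for n,(u,v) in dict(free=(272,175),stick=(175,230)).items():
    Q=C[v-40:v+40,u-40:u+40]; m=(Q[...,2]>164)&(Q[...,2]<176); P=Q[m]
    (c,r)=cv2.minEnclosingCircle(P[:,:2].astype(np.float32)); print(n,len(P),c,r,P[:,2].mean())
# tote
Q=C[215:280,315:390]; Z=Q[...,2]
for lo,hi in((88,102),(33,50),(20,32)):
    m=(Z>lo)&(Z<hi); P=Q[m]; r=cv2.minAreaRect(P[:,:2].astype(np.float32)); print(lo,hi,len(P),r,P.mean(0))
print('table z',np.median(C[290:330,300:400,2]))
# other objects: heights >8
m=((C[...,2]>15)&(C[...,2]<260)&(d>0)).astype(np.uint8)
n,l,s,c=cv2.connectedComponentsWithStats(m)
for i in range(1,n):
    if s[i,4]>40:
        P=C[l==i]; print(s[i],P.min(0).round(),P.max(0).round())
big=cv2.resize(im[205:290,310:395],None,fx=7,fy=7,interpolation=cv2.INTER_CUBIC); cv2.imwrite('pics/tote.png',big[...,::-1])
E
```

```text
free 486 (637.2716674804688, -17.317657470703125) 69.45403289794922 168.41549330402373
stick 533 (502.99444580078125, 216.53668212890625) 69.48116302490234 168.44029035946298
88 102 253 ((465.7574157714844, -246.2556610107422), (35.346954345703125, 85.5535659790039), 43.30264663696289) [ 465.12696563 -245.52076383   95.8578643 ]
33 50 262 ((464.9172668457031, -247.39718627929688), (112.9692153930664, 85.58523559570312), 42.013736724853516) [ 475.59197288 -234.68892171   41.25461744]
20 32 285 ((463.61041259765625, -244.92323303222656), (112.3084716796875, 79.9254150390625), 41.545040130615234) [ 473.85184308 -238.23889706   26.05648898]
table z 1.0520015477512175
[   0   71   75   89 2804] [707. 539.  15.] [957. 743. 105.]
[ 183   82  139   33 4181] [ 848. -180.   15.] [950. 229.  43.]
[210 117  84  30 858] [749. -93.  15.] [837. 149.  31.]
[ 355  135   46   40 1455] [ 667. -347.   15.] [ 743. -268.  170.]
[136 137  35  34 926] [664. 249.  15.] [745. 331. 120.]
[198 143  21  21 191] [695. 123.  15.] [751. 181.  69.]
[ 430  142   82   93 5636] [ 498. -670.   15.] [ 740. -487.  106.]
[ 243  146   57   56 2579] [568. -85.  15.] [705.  52. 174.]
[306 152  18  19 248] [ 679. -169.   15.] [ 720. -129.  106.]
[  18  179   62   66 3133] [468. 512.  15.] [630. 603. 189.]
[ 144  199   59   59 2763] [435. 148.  16.] [572. 286. 228.]
[327 220  51  52 975] [ 395. -312.   15.] [ 534. -181.  101.]
[102 227  12  44 325] [398. 405.  15.] [515. 442.  30.]
[ 225  339   59   45 1948] [156. -42.  99.] [244.  92. 260.]
```

View pics/tote.png

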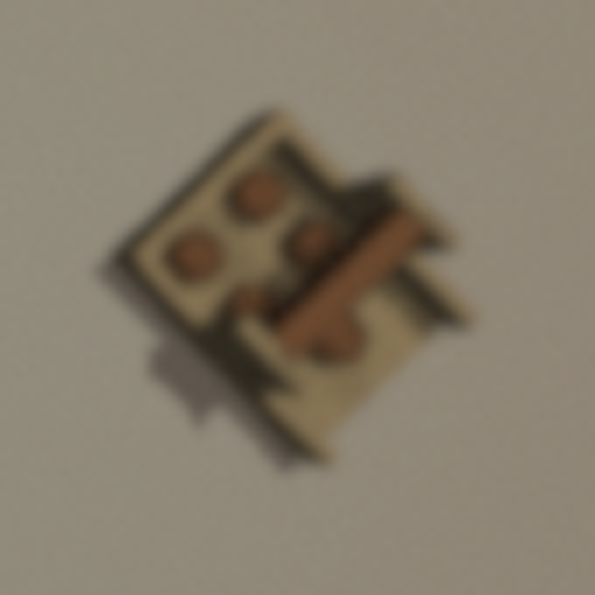

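The tote's open front faces lower right (world yaw about -138°), with the handle centre near (466,-246). The funnel mouths measure 69 mm in radius at z≈168, and the handle top is at 96, both as expected. I'll pour with the open front facing the robot, so I need tool y at +42.3° for the grasp and about -1.5° at the jar.

```bash
cat >> h.py <<'E'
def tool(yaw,tilt=0):
    # tool z down, tool y along yaw; tilt>0 lowers the tote's front (front = -tool y)
    y=np.radians(yaw); Y=np.array([np.cos(y),np.sin(y),0]); Z=np.array([0,0,-1.]); X=np.cross(Y,Z)
    M=np.c_[X,Y,Z]; return R.from_matrix(M)*R.from_euler('x',tilt,degrees=True)
def rel(p,r,s=None):
    s=s or telemetry.read_state(); a=R.from_rotvec(s['eef_rot'])
    return np.r_[a.inv().apply(np.array(p)-s['eef_pos'])/500,(a.inv()*r).as_rotvec()/np.pi].round(4)
E
python3 - <<'E'
from h import *
print(rel((466,-246,190),tool(42.3)))
for t in (0,60): print(tool(-1.5,t).apply([[0,1,0],[0,0,1]]).round(2))
E
```

```text
[ 7.856e-01 -4.465e-01  8.190e-02 -3.000e-04 -6.000e-04 -6.574e-01]
[[ 1.   -0.03  0.  ]
 [ 0.    0.   -1.  ]]
[[ 0.5  -0.01 -0.87]
 [-0.87  0.02 -0.5 ]]
```

Emit:
move_arm --targets "0.09 -0.05 0.01 0 0 -0.047 85; 0.18 -0.1 0.02 0 0 -0.094 85; 0.26 -0.15 0.03 0 0 -0.14 85; 0.34 -0.19 0.04 0 0 -0.187 85; 0.41 -0.23 0.05 0 0 -0.233 85; 0.48 -0.27 0.05 0 0 -0.28 85; 0.54 -0.31 0.06 0 0 -0.327 85; 0.6 -0.34 0.06 0 0 -0.373 85; 0.65 -0.37 0.07 0 0 -0.42 85; 0.7 -0.4 0.07 0 0 -0.467 85"

```text
t: 1.1
eef_pos: [430.5, -277.9, 195.4]
eef_rot: [-2.052, -2.377, 0.0]
contact_force: [-0.1, -0.9, -0.4]
opening: 84.8
gripper_force: 0.0
```

```bash
sed -i "s/('x',tilt/('x',-tilt/" h.py; python3 - <<'E'
from h import *
print(rel((466,-246,190),tool(42.3)))
E
```

```text
[ 0.0527  0.0795  0.0108 -0.0003 -0.0005 -0.1883]
```

Emit:
move_arm --targets "0.02 0.02 0 0 0 -0.047 85; 0.03 0.04 0 0 0 -0.094 85; 0.04 0.06 0 0 0 -0.14 85; 0.05 0.08 0.01 0 0 -0.187 85; 0.05 0.08 0.01 0 0 -0.187 85; 0.05 0.08 0.01 0 0 -0.187 85; 0.05 0.08 0.01 0 0 -0.187 85"

```text
t: 1.8
eef_pos: [465.8, -249.4, 191.3]
eef_rot: [-1.289, -2.865, 0.001]
contact_force: [1.3, 0.5, -0.0]
opening: 85.0
gripper_force: 0.0
```

```bash
python3 - <<'E'
from h import *
im,d,K,k1,T=grab('wrist'); cv2.imwrite('pics/w1.png',im[...,::-1])
C=cloud(im,d,K,k1,T); Z=C[...,2]
for lo,hi in((88,102),(33,50)):
    m=(Z>lo)&(Z<hi)&(np.hypot(C[...,0]-466,C[...,1]+246)<90); P=C[m]; print(len(P),cv2.minAreaRect(P[:,:2].astype(np.float32)) if len(P) else 0)
print(telemetry.read_state()['eef_pos'],rel((466,-246,60),tool(42.3)))
E
```

```text
1661 ((465.2045593261719, -246.9272003173828), (33.32798385620117, 84.93557739257812), 42.49631118774414)
1361 ((464.6919860839844, -247.0279998779297), (108.86940002441406, 84.74613952636719), 42.65113067626953)
[ 465.834612   -249.47431189  191.3747299 ] [ 5.000e-03  5.000e-03  2.627e-01 -1.000e-04  0.000e+00 -4.100e-03]
```

View pics/w1.png

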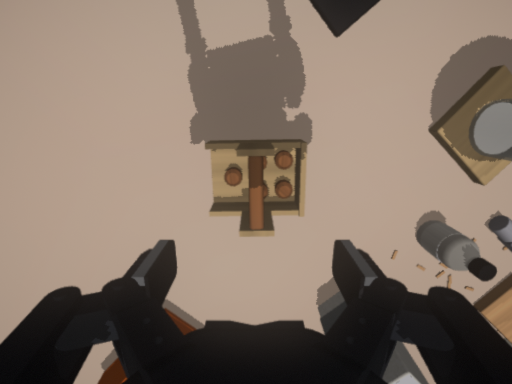

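The wrist view shows the tote with its handle bar at about (256,190) and its open front to the left. It puts the centre at (465.2,-247.0) and the yaw at 42.5°, which agrees with the top view. I'll go down and grip.

Emit:
move_arm --targets "0.004 0.002 0.05 0 0 -0.005 85; 0.004 0.002 0.1 0 0 -0.005 85; 0.004 0.002 0.14 0 0 -0.005 85; 0.004 0.002 0.18 0 0 -0.005 85; 0.004 0.002 0.21 0 0 -0.005 85; 0.004 0.002 0.24 0 0 -0.005 85; 0.004 0.002 0.255 0 0 -0.005 85; 0.004 0.002 0.262 0 0 -0.005 85; 0.004 0.002 0.262 0 0 -0.005 85; 0.004 0.002 0.262 0 0 -0.005 85"

```text
t: 2.85
eef_pos: [466.1, -247.4, 61.0]
eef_rot: [1.263, 2.875, -0.001]
contact_force: [0.8, -0.5, 0.4]
opening: 84.6
gripper_force: 0.0
```

Emit:
move_arm --targets "0 0 0 0 0 0 60; 0 0 0 0 0 0 50; 0 0 0 0 0 0 40; 0 0 0 0 0 0 30; 0 0 0 0 0 0 22; 0 0 0 0 0 0 16; 0 0 0 0 0 0 10; 0 0 0 0 0 0 5; 0 0 0 0 0 0 5; 0 0 0 0 0 0 5" --squeeze 70

```text
t: 3.85
eef_pos: [465.8, -247.1, 60.4]
eef_rot: [1.263, 2.876, -0.0]
contact_force: [-0.5, -0.4, 1.5]
opening: 13.3
gripper_force: 68.9
```

Emit:
move_arm --targets "0 0 -0.006 0 0 0 5; 0 0 -0.018 0 0 0 5; 0 0 -0.036 0 0 0 5; 0 0 -0.06 0 0 0 5; 0 0 -0.09 0.005 0 0 5; 0 0 -0.12 0.012 0 0 5; 0 0 -0.15 0.02 0 0 5; 0 0 -0.175 0.028 0 0 5; 0 0 -0.195 0.035 0 0 5; 0 0 -0.205 0.04 0 0 5"

```text
t: 4.85
eef_pos: [466.5, -247.2, 164.7]
eef_rot: [-1.242, -2.828, 0.179]
contact_force: [0.0, 1.1, -3.2]
opening: 12.9
gripper_force: 68.3
```

```bash
python3 - <<'E'
from h import *
s=telemetry.read_state(); a=R.from_rotvec(s['eef_rot'])
print(s['opening'],s['gripper_force'],s['eef_pos'],'tool y',a.apply([0,1,0]))
# want tool y (back) lower: z<0
im,d,K,k1,T=grab('scene'); cv2.imwrite('pics/s1.png',cv2.resize(im[80:300,60:340],None,fx=2.5,fy=2.5)[...,::-1])
E
```

```text
12.948485828360717 68.27343106269836 [ 466.46803411 -247.15336736  164.74707694] tool y [ 0.7306404   0.67119582 -0.12514301]
```

View pics/s1.png

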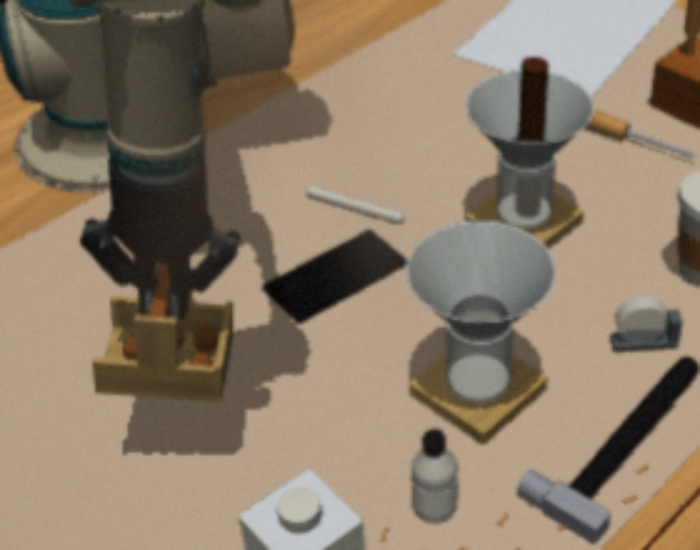

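The tote is held with its back slightly down and the pieces still inside. Next I'll carry it to a staging point beyond and above the free jar.

```bash
cat >> h.py <<'E'
def tcp(lip,r): return np.array(lip)-r.apply([0,-55,55.4])
J=np.array([637.3,-17.3])
def lipnow():
    s=telemetry.read_state(); a=R.from_rotvec(s['eef_rot']); return s['eef_pos']+a.apply([0,-55,55.4]), a
E
python3 - <<'E'
from h import *
r=tool(-1.5,-7)
p=tcp((J[0]+25,J[1],235),r); print(p,rel(p,r))
print(rel(telemetry.read_state()['eef_pos']+[0,0,115],tool(42.5,-7)))
s=telemetry.read_state();print(s['t'],s['q'])
# world-up direction in tool axes
print(R.from_rotvec(s['eef_rot']).inv().apply([0,0,1]))
E
```

```text
[723.62057973 -18.90573589 283.28424291] [-1.270e-02  6.518e-01 -3.209e-01 -6.000e-04  3.130e-02  2.431e-01]
[-0.0008 -0.0288 -0.2282 -0.001   0.0011  0.0005]
4.9 [-0.53475373  0.27828029  1.6820875  -0.12905777  1.21711136 -1.23137654]
[-0.00329427 -0.1250968  -0.99213907]
```

Emit:
move_arm --targets "0 -0.001 -0.01 0 0 0 5; 0 -0.004 -0.03 0 0 0 5; 0 -0.007 -0.06 0 0 0 5; 0 -0.011 -0.09 0 0 0 5; 0 -0.009 -0.12 0 0 0.003 5; 0 0.0 -0.15 0 0.001 0.009 5; 0 0.018 -0.182 0 0.002 0.018 5; 0 0.045 -0.21 0 0.003 0.03 5; 0 0.08 -0.23 0 0.005 0.045 5; -0.002 0.125 -0.245 0 0.007 0.06 5"

```text
t: 5.9
eef_pos: [523.4, -195.5, 277.9]
eef_rot: [-1.504, -2.686, 0.171]
contact_force: [0.1, -0.8, -2.0]
opening: 13.0
gripper_force: 68.3
```

```bash
python3 - <<'E'
from h import *
r=tool(-1.5,-7)
p=tcp((J[0]+25,J[1],235),r); print(p,rel(p,r)); print(telemetry.read_state()['eef_pos'])
E
```

```text
[723.62057973 -18.90573589 283.28424291] [ 0.0916  0.5206 -0.0766 -0.0006  0.0236  0.182 ]
[ 523.35636561 -195.54305347  277.90469601]
```

Emit:
move_arm --targets "0.008 0.045 -0.007 0 0.002 0.016 5; 0.018 0.1 -0.015 0 0.005 0.036 5; 0.028 0.16 -0.024 0 0.007 0.056 5; 0.039 0.22 -0.032 0 0.01 0.077 5; 0.05 0.28 -0.041 0 0.013 0.1 5; 0.06 0.34 -0.05 0 0.015 0.12 5; 0.07 0.4 -0.059 0 0.018 0.14 5; 0.08 0.45 -0.066 0 0.021 0.158 5; 0.087 0.495 -0.073 0 0.023 0.173 5; 0.092 0.52 -0.077 0 0.024 0.182 5"

```text
t: 6.9
eef_pos: [723.9, -17.1, 281.4]
eef_rot: [-2.18, -2.129, 0.132]
contact_force: [-0.7, -0.2, -2.6]
opening: 12.9
gripper_force: 68.4
```

```bash
python3 - <<'E'
from h import *
im,d,K,k1,T=grab('top'); cv2.imwrite('pics/t2.png',cv2.resize(im[90:270,130:370],None,fx=3,fy=3)[...,::-1])
s=telemetry.read_state(); L,a=lipnow(); print(s['eef_pos'],L,L[:2]-J,s['q'])
print(a.apply([[0,1,0]]))
# level of pour rows: fixed lip heights
for th,lx,lz in((10,25,205),(20,22,200),(25,22,195),(30,22,195),(35,22,195),(40,22,195),(45,22,195),(50,22,195),(60,22,195)):
    r=tool(-1.5,th); p=tcp((J[0]+lx,J[1]-0.5,lz),r); print(th,p.round(1),rel(p,r,s))
E
```

```text
[725.0381249  -15.93595783 280.9543736 ] [663.61040748 -14.34858116 232.80589732] [26.31040748  2.95141884] [-0.11383744  0.57507102  0.90636304 -0.00806945  1.78432871 -0.09208472]
[[ 0.99201787 -0.0225823  -0.12405876]]
10 [706.8 -19.  269.1] [-0.007  -0.0331  0.028  -0.0951 -0.0011  0.0009]
20 [692.  -18.7 270.9] [-0.007  -0.0629  0.0282 -0.1507 -0.0012  0.0008]
25 [685.7 -18.5 268.5] [-0.007  -0.0748  0.0345 -0.1785 -0.0012  0.0008]
30 [679.2 -18.3 270.5] [-0.007  -0.0882  0.0321 -0.2063 -0.0013  0.0007]
35 [672.6 -18.1 271.9] [-0.0069 -0.1018  0.0309 -0.234  -0.0013  0.0007]
40 [665.8 -18.  272.8] [-0.0069 -0.1154  0.0309 -0.2618 -0.0013  0.0006]
45 [659.  -17.8 273.1] [-0.0068 -0.1289  0.032  -0.2896 -0.0014  0.0006]
50 [652.2 -17.6 272.7] [-0.0068 -0.1424  0.0343 -0.3174 -0.0014  0.0005]
60 [638.8 -17.3 270.3] [-0.0067 -0.1683  0.0424 -0.3729 -0.0015  0.0004]
```

View pics/t2.png

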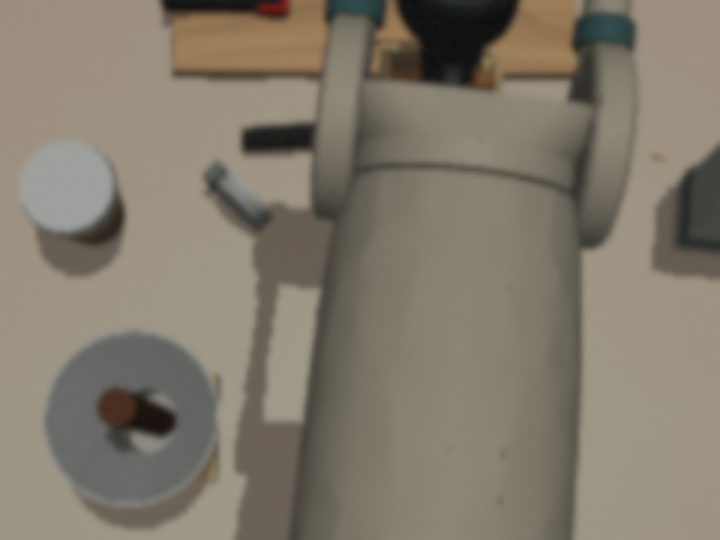

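The arm hides the jar from above, so I'll check the pour from the scene camera. I'll start tipping slowly.

Emit:
move_arm --targets "-0.003 -0.005 0.006 -0.01 0 0 5; -0.005 -0.013 0.014 -0.03 0 0 5; -0.007 -0.022 0.022 -0.055 0 0 5; -0.007 -0.029 0.027 -0.08 -0.001 0 5; -0.007 -0.038 0.028 -0.103 -0.001 0 5; -0.007 -0.046 0.028 -0.12 -0.001 0 5; -0.007 -0.055 0.028 -0.136 -0.001 0 5; -0.007 -0.063 0.028 -0.15 -0.001 0 5; -0.007 -0.069 0.031 -0.164 -0.001 0 5; -0.007 -0.075 0.034 -0.178 -0.001 0 5"

```text
t: 7.95
eef_pos: [681.5, -21.3, 269.7]
eef_rot: [2.002, 1.956, 0.428]
contact_force: [0.5, -0.6, -2.8]
opening: 13.1
gripper_force: 68.8
```

```bash
python3 - <<'E'
from h import *
im,d,K,k1,T=grab('scene'); cv2.imwrite('pics/s2.png',cv2.resize(im[100:260,170:340],None,fx=3.5,fy=3.5)[...,::-1])
s=telemetry.read_state(); L,a=lipnow(); print(s['t'],s['eef_pos'],L,L[:2]-J,a.apply([0,1,0]))
for th in (30,35,40,45,50,55,60):
    r=tool(-1.5,th); p=tcp((J[0]+22,J[1]-0.5,195),r); print(th,p.round(1),rel(p,r,s))
E
```

```text
8.0 [678.96474708 -20.8915649  268.38545809] [652.09296359 -20.41612608 195.09261253] [14.79296359 -3.11612608] [ 0.90860841 -0.02032883  0.41715404]
30 [679.2 -18.3 270.5] [ 0.0051  0.0021 -0.0036 -0.0297  0.0002  0.0011]
35 [672.6 -18.1 271.9] [ 0.0052 -0.0088 -0.0118 -0.0575  0.0001  0.0011]
40 [665.8 -18.  272.8] [ 0.0052 -0.0203 -0.019  -0.0852  0.0001  0.0011]
45 [659.  -17.8 273.1] [ 0.0052 -0.0325 -0.0252 -0.113   0.      0.0011]
50 [652.2 -17.6 272.7] [ 0.0053 -0.0451 -0.0303 -0.1408 -0.      0.0011]
55 [645.5 -17.4 271.8] [ 5.300e-03 -5.810e-02 -3.430e-02 -1.686e-01 -1.000e-04  1.100e-03]
60 [638.8 -17.3 270.3] [ 5.400e-03 -7.150e-02 -3.710e-02 -1.964e-01 -1.000e-04  1.100e-03]
```

View pics/s2.png

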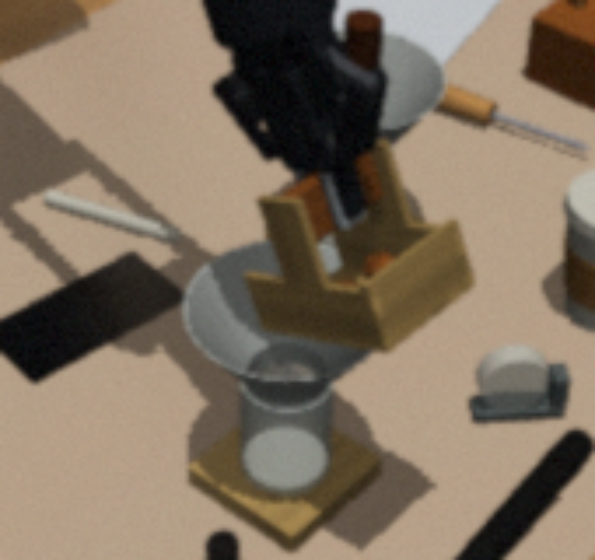

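At 25° the lip is over the funnel and nothing has fallen yet. I'll keep tipping at about 1.5° per row.

Emit:
move_arm --targets "0.003 0.004 -0.001 -0.008 0 0 5; 0.005 0.006 -0.002 -0.016 0 0 5; 0.005 0.004 -0.003 -0.024 0 0 5; 0.005 0.001 -0.004 -0.032 0 0 5; 0.005 -0.002 -0.006 -0.04 0 0 5; 0.005 -0.005 -0.009 -0.048 0 0 5; 0.005 -0.008 -0.011 -0.056 0 0 5; 0.005 -0.011 -0.013 -0.063 0 0 5; 0.005 -0.014 -0.015 -0.07 0 0 5; 0.005 -0.014 -0.015 -0.07 0 0 5"

```text
t: 9.0
eef_pos: [672.0, -18.1, 272.8]
eef_rot: [1.865, 1.823, 0.613]
contact_force: [-0.3, 0.6, -1.8]
opening: 13.1
gripper_force: 69.0
```

```bash
python3 - <<'E'
from h import *
im,d,K,k1,T=grab('scene'); cv2.imwrite('pics/s3.png',cv2.resize(im[100:260,170:340],None,fx=3.5,fy=3.5)[...,::-1])
s=telemetry.read_state(); L,a=lipnow(); print(s['t'],s['eef_pos'],L,L[:2]-J,a.apply([0,1,0]))
for th in (40,45,50,55,60):
    r=tool(-1.5,th); p=tcp((J[0]+22,J[1]-0.5,195),r); print(th,p.round(1),rel(p,r,s))
# piece-coloured pixels in crop
h=cv2.cvtColor(im,cv2.COLOR_RGB2HSV); m=cv2.inRange(h,(3,110,50),(14,255,255)); m[:, :170]=0; m[:100]=0; m[260:]=0; m[:,340:]=0
n,l,st,c=cv2.connectedComponentsWithStats(m); print([(st[i,4],c[i].round()) for i in range(1,n) if st[i,4]>8])
E
```

```text
9.05 [672.81421691 -18.19156988 273.32111531] [662.65349968 -18.08939167 195.9201503 ] [25.35349968 -0.78939167] [ 0.79512835 -0.0177087   0.60618257]
40 [665.8 -18.  272.8] [ 0.0001 -0.0118 -0.0076 -0.0149 -0.0001  0.001 ]
45 [659.  -17.8 273.1] [ 0.0001 -0.0223 -0.0163 -0.0427 -0.0001  0.001 ]
50 [652.2 -17.6 272.7] [ 0.0002 -0.0335 -0.0241 -0.0705 -0.0002  0.001 ]
55 [645.5 -17.4 271.8] [ 0.0002 -0.0453 -0.0308 -0.0983 -0.0002  0.001 ]
60 [638.8 -17.3 270.3] [ 0.0003 -0.0577 -0.0365 -0.126  -0.0002  0.001 ]
[(np.int32(375), array([331., 113.])), (np.int32(36), array([273., 106.])), (np.int32(100), array([271., 146.])), (np.int32(116), array([256., 154.]))]
```

View pics/s3.png

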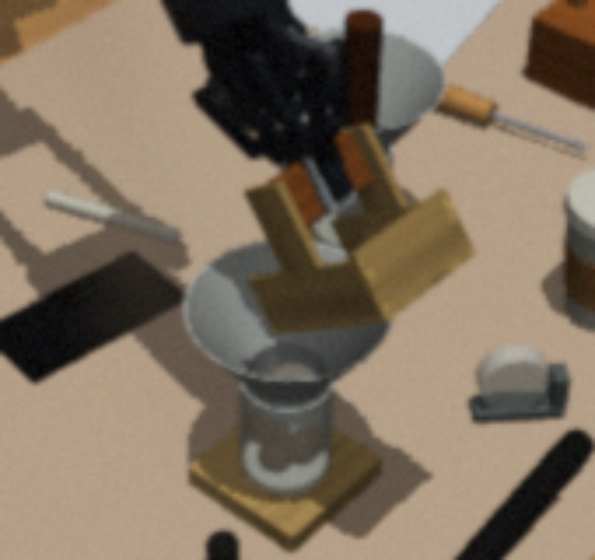

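Grey-brown shapes now show at the jar bottom, around (285,455) in the crop, so some pieces have dropped. I'll tip on to 60°.

Emit:
move_arm --targets "0 -0.006 -0.004 -0.008 0 0 5; 0 -0.012 -0.008 -0.016 0 0 5; 0 -0.015 -0.011 -0.025 0 0 5; 0 -0.019 -0.014 -0.034 0 0 5; 0 -0.022 -0.016 -0.043 0 0 5; 0 -0.028 -0.02 -0.056 0 0 5; 0 -0.034 -0.024 -0.07 0 0 5; 0 -0.04 -0.027 -0.084 0 0 5; 0 -0.045 -0.031 -0.098 0 0 5; 0 -0.051 -0.034 -0.112 0 0 5"

```text
t: 10.05
eef_pos: [649.1, -10.3, 273.1]
eef_rot: [1.659, 1.641, 0.856]
contact_force: [0.5, 1.1, -2.5]
opening: 13.3
gripper_force: 69.0
```

Emit:
move_arm --targets "0 -0.007 -0.003 -0.014 0 0 5; 0 -0.013 -0.006 -0.028 0 0 5; 0 -0.013 -0.006 -0.028 0 0 5; 0 -0.013 -0.006 -0.028 0 0 5; 0 -0.013 -0.006 -0.028 0 0 5; 0 -0.013 -0.006 -0.028 0 0 5"

```text
t: 10.65
eef_pos: [642.9, -10.4, 269.3]
eef_rot: [1.6, 1.581, 0.913]
contact_force: [-0.0, 0.9, -1.5]
opening: 13.3
gripper_force: 69.0
```

```bash
python3 - <<'E'
from h import *
im,d,K,k1,T=grab('scene'); cv2.imwrite('pics/s4.png',cv2.resize(im[110:250,190:320],None,fx=4.2,fy=4.2,interpolation=cv2.INTER_CUBIC)[...,::-1])
s=telemetry.read_state(); L,a=lipnow(); print(s['t'],s['eef_pos'],L,L[:2]-J,a.apply([0,1,0]),s['contact_force'])
E
```

```text
10.7 [643.0849646  -10.3035948  269.60014446] [662.95190365  -9.78639927 194.10711669] [25.65190365  7.51360073] [ 0.50698251 -0.01075505  0.86188924] [-0.60016095 -0.29338234 -2.89374147]
```

View pics/s4.png

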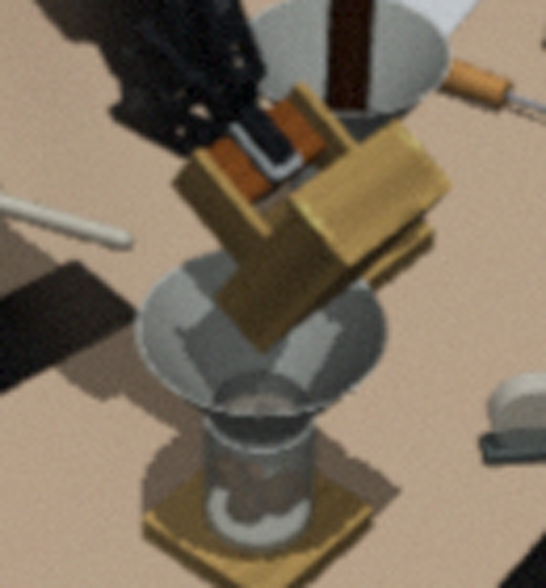

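Several pieces are lying in the jar. I'll level the tote above the funnel, then check by colour and depth that it is empty.

```bash
python3 - <<'E'
from h import *
s=telemetry.read_state()
for th,lz,dx in ((45,200,25),(30,215,25),(15,230,25),(0,235,25)):
    r=tool(-1.5,th); p=tcp((J[0]+dx,J[1],lz),r); print(th,p.round(1),rel(p,r,s))
E
```

```text
45 [662.  -17.3 278.1] [-0.0136  0.0339  0.0241  0.0807 -0.0066  0.0017]
30 [682.2 -17.8 290.5] [-0.0142  0.0758  0.0463  0.164  -0.0064  0.0025]
15 [701.1 -18.3 297.7] [-0.0148  0.1075  0.0714  0.2474 -0.0061  0.0034]
0 [717.3 -18.7 290.4] [-0.0155  0.1113  0.1068  0.3307 -0.0057  0.0042]
```

Emit:
move_arm --targets "-0.004 0.011 0.008 0.027 -0.002 0 5; -0.009 0.022 0.016 0.054 -0.004 0 5; -0.014 0.034 0.024 0.081 -0.006 0 5; -0.014 0.048 0.031 0.108 -0.006 0 5; -0.014 0.062 0.039 0.136 -0.006 0 5; -0.014 0.076 0.046 0.164 -0.006 0 5; -0.014 0.092 0.059 0.206 -0.006 0 5; -0.014 0.107 0.071 0.247 -0.006 0.003 5; -0.015 0.11 0.09 0.29 -0.006 0.004 5; -0.015 0.111 0.107 0.33 -0.006 0.004 5"

```text
t: 11.7
eef_pos: [716.9, -21.4, 292.4]
eef_rot: [2.024, 2.03, 0.428]
contact_force: [1.4, 1.4, -2.4]
opening: 13.3
gripper_force: 68.9
```

```bash
python3 - <<'E'
from h import *
s=telemetry.read_state(); L,a=lipnow(); print(s['t'],s['eef_pos'],L,a.apply([0,1,0]))
print(rel((465,-247,281),tool(42.5),s),rel((465,-247,285),tool(42.5)))
E
```

```text
11.7 [716.94502231 -21.42828497 292.37862818] [686.50319499 -19.22349565 220.52743436] [ 0.92818472 -0.00388681  0.37209947]
[-0.4467 -0.4744 -0.1825  0.12    0.034  -0.2322] [-0.4464 -0.4714 -0.19    0.12    0.034  -0.2322]
```

Emit:
move_arm --targets "0 0 0.01 0.04 0 0 5; 0 0 0.02 0.08 0 0 5; 0 0 0.03 0.12 0 0 5; 0 0 0.03 0.12 0 0 5; 0 0 0.03 0.12 0 0 5"

```text
t: 12.2
eef_pos: [722.7, -18.3, 274.2]
eef_rot: [-2.189, -2.22, -0.05]
contact_force: [0.8, 0.0, -1.8]
opening: 13.1
gripper_force: 69.5
```

```bash
python3 - <<'E'
from h import *
s=telemetry.read_state(); L,a=lipnow(); print(s['t'],s['eef_pos'],L,a.apply([0,1,0]))
print(rel((465,-247,285),tool(42.5)))
E
```

```text
12.2 [722.70934255 -18.2531829  274.24501141] [668.06223188 -16.85498851 218.51442422] [0.99987692 0.01413488 0.00680736]
[-0.4488 -0.5217 -0.0427  0.0066 -0.0111 -0.2315]
```

Level now. I'll carry it back toward the original spot, first up a little and then across.

Emit:
move_arm --targets "-0.02 -0.03 -0.01 0 0 -0.01 5; -0.06 -0.07 -0.02 0 0 -0.03 5; -0.1 -0.12 -0.03 0 0 -0.055 5; -0.15 -0.18 -0.04 0 0 -0.08 5; -0.2 -0.235 -0.042 0 0 -0.105 5; -0.25 -0.29 -0.042 0 -0.01 -0.13 5; -0.3 -0.35 -0.042 0.005 -0.01 -0.155 5; -0.35 -0.41 -0.042 0.005 -0.01 -0.18 5; -0.4 -0.47 -0.042 0.006 -0.011 -0.205 5; -0.43 -0.505 -0.042 0.006 -0.011 -0.225 5"

```text
t: 13.2
eef_pos: [468.8, -237.9, 287.8]
eef_rot: [1.291, 2.859, 0.0]
contact_force: [0.0, 0.8, -3.0]
opening: 13.4
gripper_force: 69.6
```

Emit:
move_arm --targets "-0.015 -0.015 0 0 0 -0.006 5; -0.015 -0.015 0 0 0 -0.006 5; -0.015 -0.015 0 0 0 -0.006 5; -0.015 -0.015 0 0 0 -0.006 5"

```text
t: 13.6
eef_pos: [472.0, -246.8, 286.6]
eef_rot: [1.265, 2.873, 0.005]
contact_force: [-0.3, -0.5, -1.8]
opening: 13.0
gripper_force: 69.5
```

```bash
python3 - <<'E'
from h import *
s=telemetry.read_state(); print(s['t'],s['eef_pos'],s['opening'],rel((465,-247,61),tool(42.5),s))
im,d,K,k1,T=grab('top')
h=cv2.cvtColor(im,cv2.COLOR_RGB2HSV)
C=cloud(im,d,K,k1,T)
# stick
m=(C[...,2]>210)&(C[...,2]<235)&(np.hypot(C[...,0]-503,C[...,1]-216)<70); print('stick top',C[m].mean(0))
a=np.vstack([cv2.resize(im[140:215,230:315],(680,600),interpolation=cv2.INTER_CUBIC)]); 
s2,_,_,_,_=grab('scene'); b=cv2.resize(s2[165:255,210:295],(567,600),interpolation=cv2.INTER_CUBIC)
v=np.hstack([a,b]); v=cv2.resize(v,(800,int(600*800/v.shape[1]))); cv2.imwrite('pics/jar.png',v[...,::-1]); print(v.shape)
Q=C[140:215,230:315]; m=np.hypot(Q[...,0]-J[0],Q[...,1]-J[1])<28; print('depth z in jar',np.percentile(Q[m][:,2],[0,10,50,90,100]).round())
E
```

```text
13.6 [ 471.9867601  -246.83822923  286.61477843] 12.98019142006294 [ 9.600e-03 -1.220e-02  4.512e-01  1.200e-03  3.000e-04 -2.000e-04]
stick top [506.14989326 216.20153615 223.63096802]
(384, 800, 3)
depth z in jar [ 22.  30.  56. 111. 116.]
```

View pics/jar.png

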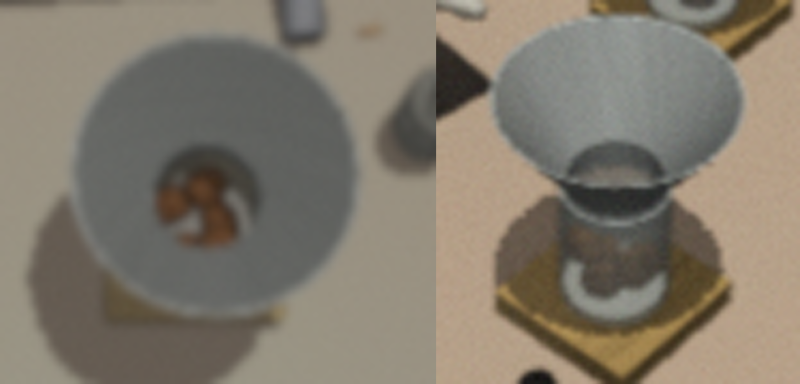

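All visible pieces lie low in the jar with the spout clear, at about (200,205). The stick is unmoved. I'll lower the tote and count what is left in it by depth afterwards.

Emit:
move_arm --targets "0.004 -0.005 0.03 0 0 0 5; 0.01 -0.012 0.08 0 0 0 5; 0.01 -0.012 0.14 0 0 0 5; 0.01 -0.012 0.2 0 0 0 5; 0.01 -0.012 0.26 0 0 0 5; 0.01 -0.012 0.31 0 0 0 5; 0.01 -0.012 0.35 0 0 0 5; 0.01 -0.012 0.385 0 0 0 5; 0.01 -0.012 0.41 0 0 0 5; 0.01 -0.012 0.425 0 0 0 5"

```text
t: 14.7
eef_pos: [464.9, -246.8, 72.2]
eef_rot: [-1.265, -2.875, -0.006]
contact_force: [0.0, 0.2, -2.7]
opening: 13.1
gripper_force: 69.6
```

```bash
python3 - <<'E'
from h import *
s=telemetry.read_state(); print(s['t'],s['eef_pos'],rel((465,-247,60.8),tool(42.5),s))
E
```

```text
14.7 [ 464.94322769 -246.82482737   72.16127572] [-0.0004 -0.0002  0.0227  0.0009 -0.0007  0.0001]
```

Emit:
move_arm --targets "0 0 0.006 0 0 0 5; 0 0 0.012 0 0 0 5; 0 0 0.017 0 0 0 5; 0 0 0.021 0 0 0 5; 0 0 0.023 0 0 0 5; 0 0 0.023 0 0 0 5; 0 0 0.023 0 0 0 5"

```text
t: 15.4
eef_pos: [465.1, -247.7, 62.1]
eef_rot: [1.266, 2.874, 0.005]
contact_force: [-1.6, -0.3, -2.1]
opening: 12.9
gripper_force: 69.6
```

Emit:
move_arm --targets "0 0 0 0 0 0 20; 0 0 0 0 0 0 30; 0 0 0 0 0 0 45; 0 0 0 0 0 0 60; 0 0 0 0 0 0 75; 0 0 0 0 0 0 85; 0 0 0 0 0 0 85; 0 0 0 0 0 0 85"

```text
t: 16.2
eef_pos: [465.0, -247.6, 61.9]
eef_rot: [1.266, 2.874, 0.005]
contact_force: [-0.6, 0.5, 0.3]
opening: 85.0
gripper_force: 0.0
```

Emit:
move_arm --targets "0 0 -0.02 0 0 0 85; 0 0 -0.06 0 0 0 85; 0 0 -0.12 0 0 0 85; 0 0 -0.2 0 0 0 85; 0 0 -0.28 0 0 0 85; 0 0 -0.34 0 0 0 85; -0.08 -0.05 -0.36 0 0 0 85; -0.16 -0.1 -0.36 0 0 0 85; -0.24 -0.15 -0.36 0 0 0 85; -0.32 -0.2 -0.36 0 0 0 85"

```text
t: 17.2
eef_pos: [499.1, -435.2, 242.8]
eef_rot: [1.265, 2.873, 0.004]
contact_force: [0.5, 0.4, -0.2]
opening: 84.8
gripper_force: 0.0
```

```bash
python3 - <<'E'
from h import *
s=telemetry.read_state(); print(s['t'],s['eef_pos'],s['opening'],s['contact_force'])
im,d,K,k1,T=grab('top'); C=cloud(im,d,K,k1,T); z0=np.load('top0.npz'); C0=np.load('C.npy')
Y=R.from_euler('z',42.5,degrees=True).inv()
for nm,c,I in(('before',C0,z0['im']),('after',C,im)):
    Q=Y.apply((c-[465,-247,0]).reshape(-1,3)).reshape(c.shape)
    m=(abs(Q[...,1])<33)&(((Q[...,0]<45)&(Q[...,0]>18))|((Q[...,0]<-18)&(Q[...,0]>-60)))&(Q[...,2]<50)&(Q[...,2]>-10)
    h=cv2.cvtColor(I,cv2.COLOR_RGB2HSV); b=cv2.inRange(h,(3,110,50),(13,255,255))>0
    print(nm,m.sum(),'z>15:',(m&(Q[...,2]>15)).sum(),'brown',(m&b).sum(),np.percentile(Q[...,2][m],[5,50,95]).round(1))
Z=C[...,2]
for lo,hi in((88,102),(33,50)):
    P=C[(Z>lo)&(Z<hi)&(np.hypot(C[...,0]-465,C[...,1]+247)<90)]; print(cv2.minAreaRect(P[:,:2].astype(np.float32)))
# change map
df=(np.abs(C[...,2]-C0[...,2])>8).astype(np.uint8); n,l,st,c=cv2.connectedComponentsWithStats(df)
for i in range(1,n):
    if st[i,4]>12: print(st[i],C[l==i].mean(0).round(),C0[l==i].mean(0).round())
E
```

```text
17.2 [ 499.085515   -435.18589016  242.82603321] 84.81716997812575 [ 0.4689563   0.43064797 -0.24323198]
before 443 z>15: 145 brown 65 [ 1.6  6.9 28.3]
after 432 z>15: 0 brown 0 [2.4 5.6 8.5]
((464.6803894042969, -247.1822509765625), (34.982093811035156, 85.80763244628906), 42.51615905761719)
((465.05474853515625, -247.46731567382812), (111.4326171875, 86.82987976074219), 42.898250579833984)
[ 1  1 14 10 29] [1699. 1278. -690.] [1743. 1323. -751.]
[84  0  8  6 19] [1775.  902. -749.] [1776.  903. -750.]
[105   0  10   7  29] [1777.  779. -749.] [1733.  755. -690.]
[245   0  10   7  14] [1782.   24. -750.] [1686.   25. -623.]
[419   1   7   9  14] [1779. -920. -751.] [1682. -850. -621.]
[469   1   8   4  13] [ 1791. -1195.  -747.] [ 1794. -1198.  -751.]
[374   2   7   8  13] [1775. -672. -752.] [1668. -616. -611.]
[56  4  8  8 17] [1658.  988. -644.] [1662.  990. -648.]
[119   4   5   7  13] [1753.  714. -751.] [1650.  663. -611.]
[255   4  12  17  39] [1698.  -32. -703.] [1734.  -35. -751.]
[40  6 12  7 19] [1665. 1062. -657.] [1734. 1121. -752.]
[135   6   5   6  13] [1747.  634. -7
[... 5932 characters left out ...]
 [1353. -375. -751.]
[133  78   8   5  13] [1335.  616. -748.] [1337.  618. -753.]
[260 172  17  16 175] [642. -18.  57.] [648. -20.  25.]
[ 451  195   61   64 1896] [ 507. -408.  353.] [ 534. -625.   37.]
[342 228   9   8  50] [ 503. -241.    6.] [ 501. -230.   46.]
[350 235  13   9  47] [ 484. -256.   30.] [ 483. -256.   29.]
[332 236  10   9  59] [ 479. -212.    9.] [ 478. -209.   23.]
[354 238  17  20  55] [ 448. -270.   24.] [ 449. -264.   44.]
[342 245   8   6  32] [ 460. -227.   38.] [ 460. -230.   26.]
[501 285  11  34 234] [ 395. -245.  609.] [ 316. -667.   15.]
[484 323  28  61 919] [ 345. -201.  653.] [ 159. -637.    7.]
[ 183  338  235   46 5937] [260.   8. 375.] [173. -82.  98.]
```

The tote is empty and upright at its original spot. Apart from the arm, the top depth shows changes only in the tote and the free jar. I'll do one scene-view check for stray pieces, then hand in.

```bash
python3 - <<'E'
from h import *
im,d,K,k1,T=grab('scene'); z=np.load('scene0.npz'); C=cloud(im,d,K,k1,T); C0=cloud(z['im'],z['d'],K,k1,T)
df=((np.abs(C-C0).max(2)>8)&(C[...,2]>-5)&(C[...,2]<200)).astype(np.uint8); df=cv2.morphologyEx(df,cv2.MORPH_OPEN,np.ones((3,3)))
n,l,st,c=cv2.connectedComponentsWithStats(df)
for i in range(1,n):
    if st[i,4]>12: print(st[i],np.median(C[l==i],0).round(),np.median(C0[l==i],0).round())
E
```

```text
[ 63   0  31  17 356] [-824.  479.   29.] [ 221. -112.  501.]
[  89   65   89   78 3947] [102.  60. 135.] [213. -19. 169.]
[ 58  77  20  40 485] [-14. -79. 156.] [-62. -56. 126.]
[135 240   7   8  45] [ 448. -224.    4.] [ 464. -233.   24.]
[145 240   9   8  61] [ 468. -206.    4.] [ 482. -215.   23.]
[144 251   8   5  37] [ 489. -228.    3.] [ 504. -238.   26.]
```

```bash
python3 -c "
from station import env; print(env.finish_job())"
```

```text
the job is handed in; nothing more can be done
None
```

I tipped the pieces into the free jar and handed the job in at about 17 s; the empty tote stands upright back at its original spot, and the stick and everything else are where they were. The final views showed the tote empty and no stray pieces, but I could not count all five inside the jar directly.

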